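# Trim the bench scale with the plastic tuning tool

### The arm

A 6-joint arm with a two-finger parallel gripper is mounted at the origin on the work surface. World frame = base frame: x ahead of the robot, y to its left, z up, the work surface at z = 0. Lengths are in m, angles in rad, forces in N, time in s.
With the tool pointing down it reaches from about 0.35 to 0.975 m from the base axis. Payload 4.9 kg.
Tool frame: the origin (TCP) lies midway between the tips of the shut fingers; the grasp point (between the pads) lies 19 mm behind it (manip.pinch_z is the distance from the TCP to the grasp point, in m); z points along the fingers, y is the direction in which the jaws open and shut (so a half turn about z gives the same grasp; the last joint's range is limited). The gripper opens to 85 mm and grips with 20 to 120 N. Pads are 22 mm wide; open, the fingers measure 114 mm over their backs; the gripper's body (76 mm by 85 mm) begins 54 mm behind the grasp point. The pads swing forward as they close: fully open they stand 13 mm farther back than shut.
Start: joints at [-1.226, 0.053, 1.613, -0, 1.476, -0.119], TCP at [0.28, -0.559, 0.231] pointing down, gripper open.
Joint ranges: [-3.01, 3.01], [-1.01, 2.22], [0.06, 2.58], [-1.02, 4.17], [0.09, 2.62], [-3.14, 3.14]. Speed limits (rad/s): [2.57, 2.57, 3.14, 3.14, 3.14, 3.14].

### API

Orientations are given as a unit quaternion [w, x, y, z].
In Python, from plant import manip gives the robot as it stands.
- The arm moves only by the tool drive_tool, never from a script. Its argument "commands" is text: rows parted by semicolons, each of 5 numbers parted by spaces: the finger opening in mm, from 0 to 85.4, then the shift along the tool's x, y, z in units of 30 mm (1.0 is 30 mm), then the turn about the tool's z in degrees. A call has exactly 8 rows; each row shifts and turns the commanded pose from where the row before left it, along the tool's axes as they then stand; what a row does not reach is not made up. A row lasts 1/8 s, in which the tool goes at most 62.5 mm and 10.7 degrees, less where a joint would pass 70% of its speed; a pose out of reach is approached as far as the arm can. A call is refused whole if a number of a shift passes 1 or a number of a turn 10.7, either way. A call with a gripper value outside its range is refused whole. The fingers move at their own pace and stop on an object; the grip force is fixed at half the most. Time passes only in rows, so rows that do not move let the fingers close, or fill a call up. It gives the time, the measured TCP pose, the force and the opening at its end, in the units of the state.
- manip.state(): the state, without advancing time (a new reading comes with each control period).
- manip.grab_frame(name): name is "scene" or "top" or "wrist"; returns the picture (400x640x3 uint8, red, green, blue); there is no depth.
- manip.camera_params(name): a dict with "fx", "fy", "cx", "cy" (pixels), "distortion" ([k1, k2, p1, p2, k3] as OpenCV has them; the pictures are not rectified), "xyz" and "orientation" of the camera in the world. Camera axes: x right, y down, z forward; pixel columns grow to the right and rows downward; lengths in m; the calibration is good to about 2 mm. A picture is of the moment at which its call begins: read the wrist's pose just before it. camera_params takes no time and is no camera call; for the wrist camera it gives the pose at the moment of the call.
- manip.job_done(): hands the job in, once; it reports no verdict.
The state is a dict: "time": time; "joint_pos": joint angles; "joint_vel": joint speeds; "joint_efforts": joint torques, N m; "tool_pos": TCP position; "tool_rot": TCP orientation; "contact_force": force on the tool from outside, world axes, zero at the start; "ft_torque": the same for the moment, N m; "gripper_width": opening from 0.0 (shut) to 1.0 (fully open).
Only numpy, scipy, OpenCV 4.12 (cv2) and the standard library are available. Lean on these libraries where they do the work, as an engineer would, in place of code of your own. Each camera call takes 0.05 s, during which the arm holds its last target. There are 200 camera calls.

### The job

Slide the clear cover of the scale's trimmer well fully open, put the blade of the yellow plastic tuning tool in the slotted trimmer screw and turn it until the white pointer lines up with the green mark. Then hang the tool upright in the rack again, let go of it, and slide the cover fully shut. Turn the screw only with the yellow tool, never with the fingers, and do not disturb the other two tools, the blue-capped bottle, the jar or the cup.

Things in the scene. Friction and masses are not known exactly. Their poses are not given: they have to be found in the camera images.
- scale: White bench scale, fixed, 320 (x) x 220 (y) mm. Origin: centre of its underside; x points from the console (near the robot) to the steel pan at the rear (top 88 mm high), z up. The console's top is 80 mm high; in it is an 80 x 80 mm square well, open upward under the clear cover, centred at x = -100, y = +55 mm, with the trimmer at its bottom.
- shutter (a joint): Sliding cover of the well: clear 88 x 88 mm plate with orange edges, 4 mm thick, its top 86.5 mm above the bench. 0 = fully shut; grows as it slides along the scale's -y; 0.088 m = fully open, at its stop. It drags with about 1.5 N and stays where left. Starts shut or up to 15 mm open.
- shutter_tab (a point): Centre of the cover's upright orange tab, the thing to pinch or push: 10 mm thick along the scale's y (the sliding direction), 40 mm long along the scale's x, 30 mm tall, from the plate's top to 116.5 mm above the bench; in the middle of the plate.
- trimmer (a joint): Angle of the slotted trimmer screw about the vertical, positive anticlockwise from above, 0 = pointer along the scale's -x (towards the robot); stops at -1.6 and +1.6 rad. Drag about 0.04 N m, no spring, stays where left. A 60 mm black disc (top 60 mm above the bench) with a round brass head, 38 mm across, its top 70 mm above the bench.
- slot (a point): Centre of the mouth of the straight slot in the brass head, on the turning axis, 70 mm above the bench. The slot runs along this point's x (which is also the direction of the pointer) and is 26 mm long, 8 mm wide, 10 mm deep, closed at both ends. It turns with the trimmer.
- pointer_tip (a point): Outer end of the white pointer on the black disc, 29 mm from the trimmer's axis; turns with the trimmer.
- mark (a joint): Angle of the green mark about the trimmer's axis, same zero and sense as joint trimmer: the pointer is on the mark when the two angles are equal. The mark does not move during the task and cannot be touched.
- mark_tip (a point): Where the pointer's tip must come: 29 mm from the axis, just inside the green mark, a green bar 8 x 7 mm at 31 to 39 mm from the axis on the floor of the well around the disc.
- tuner_grip (a point): Centre of the square handle (22 x 22 x 84 mm, flats along x and y) of the yellow tuning tool: 160 mm long, 60 g, hanging upright in the rack, z up along it. Blade tip 118 mm below: blade 20 mm wide along x, 5 thick along y (3 in the last 5 mm), 15 long. Above it a round 18 mm shaft, then a 38 mm round collar, 6 thick, its underside 48 mm below this point.
- tuner_tip (a point): End of the yellow tool's blade, on its axis; same axes as tuner_grip.
- rack: Blue tool rack, fixed, 230 (x) x 80 (y) mm; origin: centre of its underside. Its 12 mm top plate is 95 mm above the bench, with three square through holes 27 mm wide at x = -75, 0, +75 mm, y = 0. Three tools hang in them by their collars (handle centres about 48 mm above the plate), in any order; the yellow one returns to the only free hole, its own.
- vials: Grey tray of white-capped vials, fixed, 210 x 90 mm, 72 mm high; origin: centre of its underside. It stands on the other side of the scale from the rack.
- driver_grip (a point): Loose bystander: centre of the round handle of the red screwdriver (24 mm diameter, 80 mm long), hanging in the rack; top 86 mm above the rack's plate.
- nutdriver_grip (a point): Loose bystander: centre of the round blue handle of the nut driver (26 mm diameter, 76 mm long), hanging in the rack; top 82 mm above the rack's plate.
- flask_mid (a point): Loose bystander: tall white bottle with a blue cap, 60 mm diameter, 170 mm high, standing in front of the scale, left or right; point half-way up.
- jar_mid (a point): Loose bystander: amber jar, 64 mm diameter, 75 mm high, standing in front of the scale, on the other side from the bottle; point half-way up.
- cup_mid (a point): Loose bystander: clear cup on the weighing pan, 70 mm diameter, 80 mm high; its rim is 168 mm above the bench. Point half-way up.
Things that resemble listed ones, but are neither listed nor needed, are in the scene too. What is shaped like the part that bears tuner_grip but pink or turquoise is not meant.

How it is judged:
By the outcome, as a careful person would: the job done as asked, in the order asked, and still so for the second after the job is handed in, with the robot touching nothing.
It also fails if it takes over 72 s, if anything falls off the work surface, if the arm or the gripper's body presses on something with over 40 N, if the wrist force passes 120 N, or if a joint passes its speed limit or range.

## Working session

There is one attempt and no reset: what is moved stays moved. The work goes in short steps, Python scripts to look and compute and a tool call to move; the robot and the scene stay as the last step left them, time stands still between calls to the robot, and variables do not carry over. Pictures are saved under pics/ and viewed, about 8 in all and at most 12, crops included, and the job is handed in when it is done.

Besides the shell and the picture viewer there is one more tool, called after ">>>" as a command line: name --argument value ..., lists and objects as JSON in quotes. drive_tool: Moves the arm, as the interface text tells. Its arguments: {"type":"object","properties":{"commands":{"type":"string"}},"required":["commands"]}

```bash
ls; mkdir -p pics; cat > h.py <<'E'
import numpy as np, cv2
from scipy.spatial.transform import Rotation as R
from plant import manip
def Rq(q): return R.from_quat([q[1],q[2],q[3],q[0]]).as_matrix()
def ray(p,uv):
    K=np.array([[p['fx'],0,p['cx']],[0,p['fy'],p['cy']],[0,0,1.]])
    n=cv2.undistortPoints(np.array(uv,float).reshape(-1,1,2),K,np.array(p['distortion'],float)).reshape(-1,2)
    d=np.c_[n,np.ones(len(n))]@Rq(p['orientation']).T
    return np.array(p['xyz']),d
def onz(p,uv,z):
    o,d=ray(p,uv); return o+d*((z-o[2])/d[:,2])[:,None]
def proj(p,X):
    K=np.array([[p['fx'],0,p['cx']],[0,p['fy'],p['cy']],[0,0,1.]])
    M=Rq(p['orientation']).T
    return cv2.projectPoints(np.array(X,float).reshape(-1,1,3),cv2.Rodrigues(M)[0],-M@np.array(p['xyz']),K,np.array(p['distortion'],float))[0].reshape(-1,2)
def snap(name,f):
    p=manip.camera_params(name); im=np.array(manip.grab_frame(name)); cv2.imwrite('pics/'+f+'.png',im[:,:,::-1]); return p,im
E
python3 - <<'E'
from h import *
for n in ('scene','top'):
    p,im=snap(n,n+'0'); print(n,p)
print(manip.state(), manip.pinch_z)
E
```

```text
pics
scene {'fx': 486.39841240113543, 'fy': 486.39841240113543, 'cx': 322.02032642936916, 'cy': 196.49742500076093, 'distortion': array([0.04372476, 0.        , 0.        , 0.        , 0.        ]), 'xyz': array([1.25421774, 0.40894488, 0.90725988]), 'orientation': array([-0.18953831,  0.46529328,  0.79294243, -0.34470233])}
top {'fx': 510.8909782843258, 'fy': 510.8909782843258, 'cx': 318.11565196199376, 'cy': 197.4732617836546, 'distortion': array([-0.04457313,  0.        ,  0.        ,  0.        ,  0.        ]), 'xyz': array([3.84658018e-01, 1.11074122e-03, 1.53449615e+00]), 'orientation': array([ 0.0387212 , -0.70482786,  0.70724361, -0.0390491 ])}
{'time': 0.1, 'joint_pos': array([-1.22600394e+00,  5.32925235e-02,  1.61417855e+00, -9.94355161e-06,
        1.47601344e+00, -1.19006848e-01]), 'joint_vel': array([-1.40877798e-05, -4.32147797e-04, -4.69408067e-03,  9.91707583e-04,
       -5.47746432e-04, -9.36765784e-04]), 'joint_efforts': array([-3.72502745e-04, -3.94902992e+01, -3.71364141e+01, -1.16494130e-04,
        3.92574730e-03, -4.86295676e-06]), 'tool_pos': array([ 0.27939093, -0.55843077,  0.23017186]), 'tool_rot': array([-9.39352093e-04,  9.73231024e-01,  2.29827065e-01, -1.11479598e-04]), 'contact_force': array([ 0.47152836, -0.27478573,  0.13183574]), 'ft_torque': array([ 0.0079101 , -0.00478377,  0.02958561]), 'gripper_width': 0.9985178793161505} 0.0187
```

View pics/top0.png

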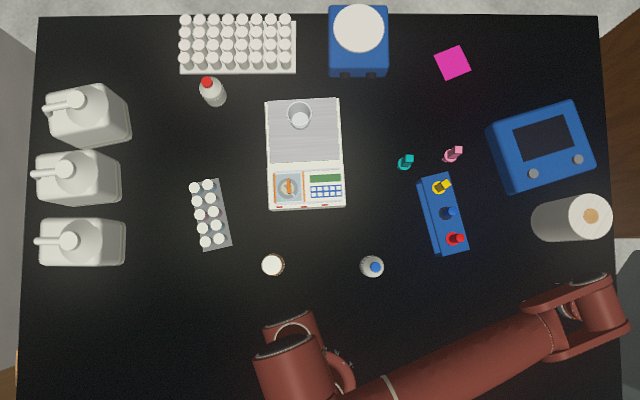

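View pics/scene0.png

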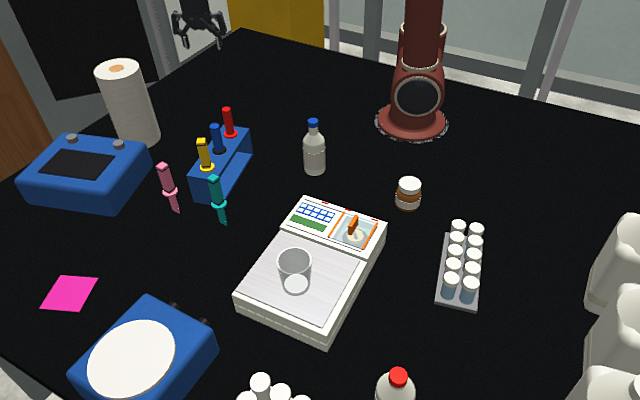

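Top view: the scale is at (305,155) with its well at (288,188) and the tab at about (289,187). The rack is at (443,215).

Candidates for the yellow tool:
- **Yellow handle in the rack:** top (440,187), scene (204,152). It's yellow and hangs in the rack, so this is my choice.
- **Turquoise lookalike:** top (405,161).
- **Pink lookalike:** top (452,155).

The last two are excluded by colour. Next I'll check the choice in a close crop and measure.

```bash
python3 - <<'E'
from h import *
t=cv2.imread('pics/top0.png'); s=cv2.imread('pics/scene0.png')
a=cv2.resize(t[90:215,255:355],None,fx=4,fy=4,interpolation=cv2.INTER_CUBIC)
b=cv2.resize(t[140:265,395:485],None,fx=4,fy=4,interpolation=cv2.INTER_CUBIC)
cv2.imwrite('pics/crop1.png',np.hstack([a,b]))
p=manip.camera_params('top'); ps=manip.camera_params('scene')
hsv=cv2.cvtColor(t,cv2.COLOR_BGR2HSV)
def rep(name,mask,roi,zs):
    m=np.zeros_like(mask); x0,y0,x1,y1=roi; m[y0:y1,x0:x1]=mask[y0:y1,x0:x1]
    c=max(cv2.findContours(m,cv2.RETR_EXTERNAL,cv2.CHAIN_APPROX_NONE)[0],key=cv2.contourArea)
    r=cv2.minAreaRect(c); bx=cv2.boxPoints(r)
    print(name,'area',cv2.contourArea(c),'c',np.round(r[0],1)); 
    for z in zs:
        w=onz(p,np.vstack([bx,[r[0]]]),z); e=w[1:4]-w[:3]
        print(' z',z,np.round(w[:,:2],4).tolist(),'L',np.round(np.linalg.norm(e,axis=1),3),'ang',np.round(np.degrees(np.arctan2(e[:,1],e[:,0])),1))
sat,val=hsv[...,1],hsv[...,2]
rep('scale',((val>90)).astype(np.uint8)*255,(255,90,355,215),[.08])
rep('rack',((hsv[...,0]>95)&(hsv[...,0]<125)&(sat>120)&(val>50)).astype(np.uint8)*255,(395,140,485,265),[.095])
rep('yellow',((hsv[...,0]>20)&(hsv[...,0]<34)&(sat>150)&(val>90)).astype(np.uint8)*255,(420,170,460,200),[.185,.095])
rep('flaskcap',((hsv[...,0]>95)&(hsv[...,0]<125)&(sat>120)&(val>50)).astype(np.uint8)*255,(355,250,390,280),[.17])
rep('jar',(val>120).astype(np.uint8)*255,(255,250,290,280),[.075])
E
```

```text
scale area 8316.5 c [303.9 153.8]
 z 0.08 [[0.8316, 0.1639], [0.8438, -0.0645], [0.5175, -0.0793], [0.5059, 0.1433], [0.6725, 0.0407]] L [0.229 0.327 0.223] ang [ -86.9 -177.4   93. ]
rack area 2819.0 c [441.7 214.1]
 z 0.095 [[0.5958, -0.2722], [0.6226, -0.3728], [0.3955, -0.4266], [0.3699, -0.3273], [0.495, -0.3497]] L [0.104 0.233 0.103] ang [ -75.1 -166.7  104.5]
yellow area 151.5 c [440.  185.5]
 z 0.185 [[0.5595, -0.2972], [0.5932, -0.3317], [0.5701, -0.3539], [0.5366, -0.3193], [0.5648, -0.3255]] L [0.048 0.032 0.048] ang [ -45.8 -136.1  134.1]
 z 0.095 [[0.5712, -0.3171], [0.6071, -0.3539], [0.5825, -0.3776], [0.5468, -0.3407], [0.5768, -0.3473]] L [0.051 0.034 0.051] ang [ -45.8 -136.1  134.1]
flaskcap area 65.5 c [375.1 266.6]
 z 0.17 [[0.3432, -0.1345], [0.3661, -0.1425], [0.3581, -0.1663], [0.3352, -0.1582], [0.3507, -0.1504]] L [0.024 0.025 0.024] ang [ -19.3 -108.6  160.6]
jar area 326.5 c [272.3 264.8]
 z 0.075 [[0.3552, 0.1728], [0.3961, 0.1318], [0.3536, 0.089], [0.313, 0.13], [0.3544, 0.1309]] L [0.058 0.06  0.058] ang [ -45.1 -134.8  134.8]
```

View pics/crop1.png

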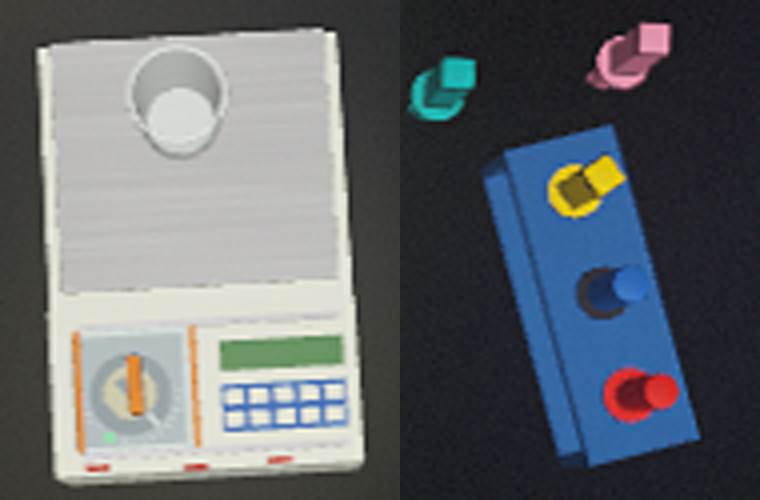

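The crop confirms the yellow square handle in the rack's end hole at about (440,187). In the scale crop the tab is at (135,385), the pointer goes towards (160,427) and the green mark is at (110,437). The trimmer therefore has to turn about -65°.

```bash
cat >> h.py <<'E'
def heading(): 
    M=Rq(manip.state()['tool_rot']); return np.degrees(np.arctan2(M[1,0],M[0,0]))
def goto(x,y,z,h=None):
    "remaining shift in units, in tool axes after the turn, and the turn in deg"
    s=manip.state(); M=Rq(s['tool_rot']); h0=heading(); h=h0 if h is None else h
    T=R.from_euler('z',h,degrees=True).as_matrix()@np.diag([1,-1,-1.])
    d=T.T@(np.array([x,y,z])-np.array(s['tool_pos']))/.03
    print('t',round(s['time'],2),'pos',np.round(s['tool_pos'],4),'h',round(h0,2),'F',np.round(s['contact_force'],1),'w',round(s['gripper_width']*85.4,1),'| turn',round((h0-h+180)%360-180,2),'units',np.round(d,3))
E
python3 - <<'E'
from h import *
p=manip.camera_params('top'); im=cv2.imread('pics/top0.png'); hsv=cv2.cvtColor(im,cv2.COLOR_BGR2HSV)
m=((hsv[...,0]<18)&(hsv[...,1]>140)&(hsv[...,2]>120)); m[:172]=0;m[204:]=0;m[:,:270]=0;m[:,310:]=0
n,l,st,c=cv2.connectedComponentsWithStats(m.astype(np.uint8))
for i in range(1,n):
    if st[i,4]>8:
        q=np.argwhere(l==i)[:,::-1]; print(st[i],c[i],'z.1165',onz(p,c[i],.1165).round(4),'z.086',onz(p,c[i],.086).round(4))
        w=onz(p,q,.086)[:,:2]; print(np.degrees(np.arctan2(*np.linalg.svd(w-w.mean(0),full_matrices=False)[2][0][::-1])))
goto(.565,.10,.25,3)
E
```

```text
[273 174   3  29  32] [274.03125 187.59375] z.1165 [[0.5696 0.1235 0.1165]] z.086 [[0.5735 0.1261 0.086 ]]
-177.01736865706104
[303 175   1  15  15] [303. 182.] z.1165 [[0.5851 0.0424 0.1165]] z.086 [[0.5894 0.0433 0.086 ]]
179.99380373949703
[287 179   4  15  45] [288.26666667 185.91111111] z.1165 [[0.5742 0.0836 0.1165]] z.086 [[0.5783 0.0854 0.086 ]]
-175.43882114510325
t 0.1 pos [ 0.2794 -0.5584  0.2302] h 26.57 F [ 0.5 -0.3  0.1] w 85.3 | turn 23.57 units [ 10.656 -21.419  -0.661]
```

>>> drive_tool --commands "85 0.5 -1 -0.2 8;85 0.5 -1 -0.2 8;85 0.5 -1 -0.3 7.6;85 0.5 -1 0 0;85 0.5 -1 0 0;85 0.5 -1 0 0;85 0.5 -1 0 0;85 0.5 -1 0 0"

```text
time: 1.1
tool_pos: [0.3607, -0.305, 0.2518]
tool_rot: [-0.0, 1.0, 0.026, -0.0]
contact_force: [-0.2, -0.2, -0.1]
gripper_width: 1.0
```

>>> drive_tool --commands "85 0.5 -1 0 0;85 0.5 -1 0 0;85 0.5 -1 0 0;85 0.5 -1 0 0;85 0.5 -1 0 0;85 0.5 -1 0 0;85 0.5 -1 0 0;85 0.5 -1 0 0"

```text
time: 2.1
tool_pos: [0.468, -0.0592, 0.2518]
tool_rot: [-0.0, 1.0, 0.026, -0.0]
contact_force: [-0.3, -0.1, -0.3]
gripper_width: 0.996
```

```bash
python3 - <<'E'
from h import *
goto(.575,.084,.25,3)
E
```

```text
t 2.1 pos [ 0.468  -0.0592  0.2518] h 2.97 F [-0.3 -0.1 -0.3] w 85.0 | turn -0.03 units [ 3.81  -4.58   0.061]
```

>>> drive_tool --commands "60 0.8 -0.9 0 0;60 0.8 -0.9 0 0;60 0.8 -0.9 0 0;60 0.8 -0.9 0 0;60 0.6 -1 0 0;60 0 0 0 0;60 0 0 0 0;60 0 0 0 0"

```text
time: 3.1
tool_pos: [0.5743, 0.0825, 0.2522]
tool_rot: [0.0, 1.0, 0.025, -0.0]
contact_force: [0.7, 0.1, 0.4]
gripper_width: 0.703
```

```bash
python3 - <<'E'
from h import *
goto(.575,.084,.25,3)
p,im=snap('wrist','w1'); print(p)
E
```

```text
t 3.1 pos [0.5743 0.0825 0.2522] h 2.91 F [0.7 0.1 0.4] w 60.0 | turn -0.09 units [ 0.027 -0.047  0.074]
{'fx': 308.1510070706507, 'fy': 308.1510070706507, 'cx': 317.2692676131515, 'cy': 198.69268838491107, 'distortion': array([-0.03324012,  0.        ,  0.        ,  0.        ,  0.        ]), 'xyz': array([0.64421941, 0.08458694, 0.39589264]), 'orientation': array([ 0.09962843,  0.71769148, -0.6827328 , -0.09417562])}
```

View pics/w1.png

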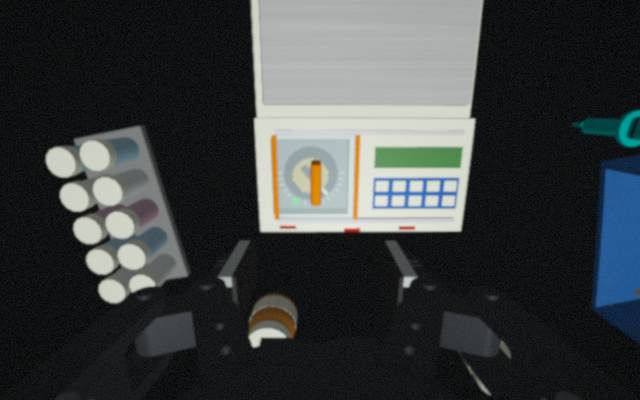

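The wrist view shows the cover nearly shut: orange edges at x≈275 and 358, tab (316,183), pointer tip near (330,200) and green mark (296,201).

```bash
cat >> h.py <<'E'
def orange(im,p):
    hsv=cv2.cvtColor(im,cv2.COLOR_RGB2HSV); m=((hsv[...,0]<19)&(hsv[...,1]>150)&(hsv[...,2]>110)).astype(np.uint8)
    n,l,st,c=cv2.connectedComponentsWithStats(m)
    for i in range(1,n):
        if st[i,4]>25:
            q=np.argwhere(l==i)[:,::-1].astype(float)
            w=onz(p,q,.0865)[:,:2]; v=np.linalg.svd(w-w.mean(0),full_matrices=False)[2][0]; v*=np.sign(v[0])
            print('or',st[i],'z.0865',onz(p,c[i],.0865)[0,:2].round(4),'z.1165',onz(p,c[i],.1165)[0,:2].round(4),'ang',np.degrees(np.arctan2(v[1],v[0])).round(2),'len',np.ptp(w@v).round(4))
E
python3 - <<'E'
from h import *
p=manip.camera_params('wrist'); im=cv2.imread('pics/w1.png')[:,:,::-1]
orange(np.ascontiguousarray(im),p)
# scale outline: white mask, console top
g=im.min(2); m=((g>120)).astype(np.uint8)*255; m[:118]=0; m[236:]=0; m[:,:245]=0; m[:,490:]=0
c=max(cv2.findContours(m,0,cv2.CHAIN_APPROX_NONE)[0],key=cv2.contourArea)
bx=cv2.approxPolyDP(cv2.convexHull(c),4,True).reshape(-1,2); print(bx.tolist()); print(onz(p,bx,.08)[:,:2].round(4).tolist())
E
```

```text
or [272 136   6  83 251] z.0865 [0.5828 0.1249] z.1165 [0.5887 0.121 ] ang 2.96 len 0.0857
or [354 136   5  83 191] z.0865 [0.5808 0.0413] z.1165 [0.587  0.0455] ang 3.07 len 0.0857
or [311 162  10  43 235] z.0865 [0.5779 0.0837] z.1165 [0.5843 0.0838] ang 1.38 len 0.0443
or [345 229  14   3  29] z.0865 [0.5235 0.0412] z.1165 [0.5352 0.0454] ang -86.22 len 0.014
[[474, 119], [459, 231], [260, 230], [255, 118]]
[[0.6461, -0.0731], [0.526, -0.0787], [0.5165, 0.1409], [0.6356, 0.1459]]
```

>>> drive_tool --commands "50 0.26 -0.03 0.8 0;50 0 0 0.9 0;50 0 0 0.9 0;50 0 0 0.9 0;50 0 0 0.9 0;50 0 0 0.85 0;5 0 0 0 0;5 0 0 0 0"

```text
time: 4.15
tool_pos: [0.5831, 0.0843, 0.0961]
tool_rot: [0.0, 1.0, 0.026, 0.001]
contact_force: [0.2, 0.0, 0.6]
gripper_width: 0.168
```

>>> drive_tool --commands "5 0 0 0 0;5 0 0 0 0;5 0 0.5 0 0;5 0 0.6 0 0;5 0 0.6 0 0;5 0 0.6 0 0;5 0 0.5 0 0;5 0 0 0 0"

```text
time: 5.15
tool_pos: [0.5876, 0.0026, 0.0965]
tool_rot: [-0.003, 1.0, 0.025, 0.001]
contact_force: [-2.6, 9.9, 6.7]
gripper_width: 0.101
```

>>> drive_tool --commands "5 0 0.1 0 0;5 0 0 0 0;5 0 -0.1 0 0;40 0 0 0 0;40 0 0 0 0;40 0 0 -0.9 0;40 0 0 -1 0;40 -0.3 -0.2 -1 0"

```text
time: 6.15
tool_pos: [0.5775, 0.0054, 0.1823]
tool_rot: [0.0, 1.0, 0.025, -0.0]
contact_force: [0.3, -0.5, 0.6]
gripper_width: 0.467
```

>>> drive_tool --commands "60 -0.3 -0.5 -1 0;60 -0.5 -1 -1 0;60 -0.5 -0.5 -0.5 0;60 0 0 0 0;60 0 0 0 0;60 0 0 0 0;60 0 0 0 0;60 0 0 0 0"

```text
time: 7.15
tool_pos: [0.5354, 0.0639, 0.2563]
tool_rot: [-0.0, 1.0, 0.026, -0.0]
contact_force: [-0.6, 0.0, 0.2]
gripper_width: 0.704
```

```bash
python3 - <<'E'
from h import *
goto(.575,.084,.25,3)
p,im=snap('wrist','w2'); np.save('w2.npy',p,allow_pickle=True)
orange(im,p)
c=proj(p,[[.579,.089,.06]])[0].astype(int); print(c)
x0,y0=c[0]-60,c[1]-50
cv2.imwrite('pics/w2c.png',cv2.resize(im[y0:y0+100,x0:x0+190,::-1],None,fx=4,fy=4,interpolation=cv2.INTER_CUBIC)); print(x0,y0)
E
```

```text
t 7.15 pos [0.5354 0.0639 0.2563] h 2.95 F [-0.6  0.   0.2] w 60.1 | turn -0.05 units [ 1.352 -0.599  0.209]
or [339  94   3  39 104] z.0865 [0.6069 0.0436] z.1165 [0.6067 0.0457] ang 3.43 len 0.0362
or [418  94  10  87 283] z.0865 [ 0.59   -0.0407] z.1165 [ 0.5914 -0.0305] ang 2.97 len 0.0855
or [380 120  13  42 422] z.0865 [ 0.5821 -0.0047] z.1165 [0.5843 0.002 ] ang 3.38 len 0.0409
or [338 135   3  46  98] z.0865 [0.5609 0.0414] z.1165 [0.5652 0.0438] ang 3.76 len 0.046
or [330 193  14   3  42] z.0865 [0.5231 0.0413] z.1165 [0.531  0.0437] ang -87.15 len 0.0137
or [276 297   5  14  35] z.0865 [0.3867 0.1007] z.1165 [0.4077 0.0974] ang 7.55 len 0.0177
[294 135]
234 85
```

View pics/w2c.png

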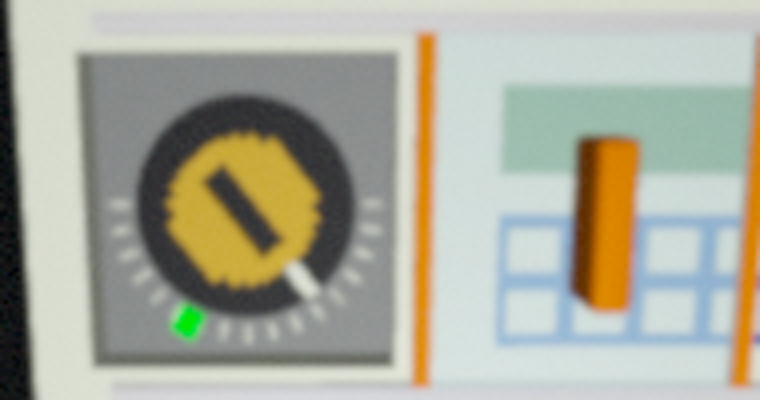

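The cover is fully open: its left edge is clear of the well and the tab is at crop (605,222). The trimmer is visible with the disc at (246,205), slot from (215,175) to (270,245), pointer (303,280) and green mark (188,322).

```bash
cat >> h.py <<'E'
def dial(im,p,cx,cy,yaw=3.0,r=60):
    im=np.ascontiguousarray(im); hsv=cv2.cvtColor(im,cv2.COLOR_RGB2HSV); H,S,V=[hsv[...,i].astype(int) for i in range(3)]
    roi=np.zeros(H.shape,bool); roi[int(cy-r):int(cy+r),int(cx-r):int(cx+r)]=1
    def cen(m,z):
        n,l,st,c=cv2.connectedComponentsWithStats((m&roi).astype(np.uint8))
        i=1+np.argmax(st[1:,4]); return onz(p,c[i],z)[0,:2],st[i,4],c[i],l==i
    g,ga,gc,_=cen((H>45)&(H<75)&(S>150)&(V>100),.056)
    b,ba,bc,bm=cen((H>15)&(H<32)&(S>90)&(V>90),.07)
    hull=cv2.convexHull(np.argwhere(bm)[:,::-1].astype(np.int32)); hm=np.zeros(H.shape,np.uint8); cv2.fillConvexPoly(hm,hull,1)
    (ccx,ccy),rr=cv2.minEnclosingCircle(hull); M=cv2.moments(hull); hc=(M['m10']/M['m00'],M['m01']/M['m00'])
    hb=onz(p,hc,.07)[0,:2]
    in_=(cv2.erode(hm,np.ones((3,3)))>0)&~bm&(V<110)
    q=np.argwhere(in_)[:,::-1].astype(float); w=onz(p,q,.07)[:,:2]; v=np.linalg.svd(w-w.mean(0),full_matrices=False)[2][0]
    sa=np.degrees(np.arctan2(v[1],v[0])); 
    d=g-hb; ga_=np.degrees(np.arctan2(d[1],d[0]))
    print('brass hull c',hb.round(4),'slot c',w.mean(0).round(4),len(q),'slot heading(mod180)',round(sa,2),'trimmer',round((sa-yaw+90)%180-90,2),'| green',g.round(4),ga,'r',np.linalg.norm(d).round(4),'heading',round(ga_,2),'mark',round((ga_-180-yaw+180)%360-180,2))
    return hb
E
python3 - <<'E'
from h import *
p=np.load('w2.npy',allow_pickle=True).item(); im=cv2.imread('pics/w2.png')[:,:,::-1]
dial(im,p,294,135,r=45)
t=manip.camera_params('top')
E
```

```text
brass hull c [0.5784 0.0886] slot c [0.5784 0.0888] 106 slot heading(mod180) -138.3 trimmer 38.7 | green [0.5457 0.1039] 40 r 0.0362 heading 155.01 mark -27.99
```

```bash
python3 - <<'E'
from h import *
p=manip.camera_params('top')
print(onz(p,[438.75,187.5],.101),onz(p,[446.25,183.25],.185))
goto(.505,-.345,.28,13.3)
E
```

```text
[[ 0.57033184 -0.34208927  0.101     ]] [[ 0.57084783 -0.3424788   0.185     ]]
t 7.2 pos [0.5354 0.064  0.2565] h 2.96 F [ 0.5 -0.1 -0.1] w 60.0 | turn -10.34 units [-4.124 13.035 -0.785]
```

>>> drive_tool --commands "60 0 0 -0.8 -10.3;60 -0.3 1 0 0;60 -0.3 1 0 0;60 -0.3 1 0 0;60 -0.3 1 0 0;60 -0.3 1 0 0;60 -0.3 1 0 0;60 -0.3 1 0 0"

```text
time: 8.2
tool_pos: [0.5222, -0.1557, 0.2808]
tool_rot: [0.0, 0.993, 0.116, 0.0]
contact_force: [0.3, -0.4, 0.4]
gripper_width: 0.699
```

>>> drive_tool --commands "60 -0.3 1 0 0;60 -0.3 1 0 0;60 -0.3 1 0 0;60 -0.4 1 0 0;60 -0.5 1 0 0;60 -0.5 1 0 0;60 0 0 0 0;60 0 0 0 0"

```text
time: 9.2
tool_pos: [0.4966, -0.3453, 0.2806]
tool_rot: [-0.0, 0.993, 0.116, 0.0]
contact_force: [1.6, -0.2, 0.2]
gripper_width: 0.699
```

```bash
python3 - <<'E'
from h import *
goto(.571,-.342,.127,13.3)
p,im=snap('wrist','w3'); np.save('w3.npy',p,allow_pickle=True)
c=proj(p,[[.571,-.342,.185]])[0]; print(c)
hsv=cv2.cvtColor(im,cv2.COLOR_RGB2HSV); H,S,V=[hsv[...,i].astype(int) for i in range(3)]
m=((H>18)&(H<34)&(S>150)&(V>150)).astype(np.uint8)
n,l,st,cc=cv2.connectedComponentsWithStats(m); print(st[1:][st[1:,4]>20],cc[1:][st[1:,4]>20])
y0=max(0,int(c[1])-60);x0=int(c[0])-80
cv2.imwrite('pics/w3c.png',cv2.resize(im[y0:y0+130,x0:x0+180,::-1],None,fx=4,fy=4,interpolation=cv2.INTER_CUBIC)); print(x0,y0)
E
```

```text
t 9.2 pos [ 0.4966 -0.3453  0.2806] h 13.27 F [ 1.6 -0.2  0.2] w 59.7 | turn -0.03 units [2.439 0.464 5.122]
[333.44862964 107.0984375 ]
[[  42    0    6   71  259]
 [ 313   86   39   38 1082]] [[ 44.3976834   33.37065637]
 [331.50277264 104.7689464 ]]
253 47
```

View pics/w3c.png

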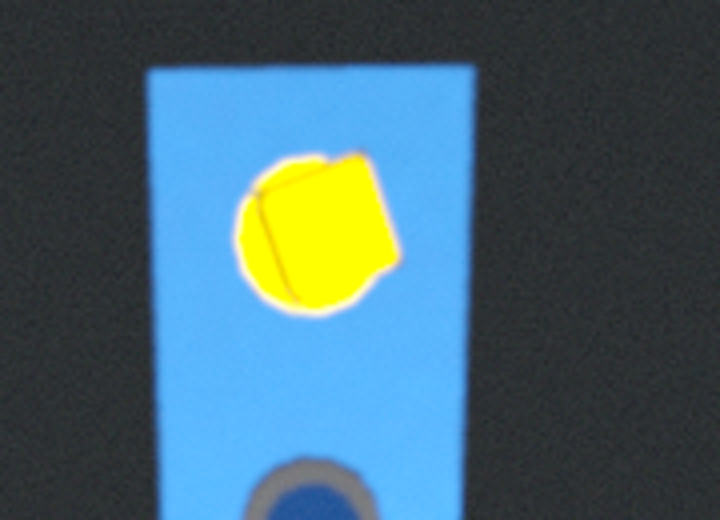

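The handle's flats are turned about 18.5° anticlockwise from the gripper frame. Top-face corners in the crop are (260,190), (365,155) and (400,258), so its centre is near pixel (335.5,103.5).

```bash
python3 - <<'E'
from h import *
p=np.load('w3.npy',allow_pickle=True).item()
q=np.array([[260,190],[365,155],[400,258]])/4+[253,47]-.4
w=onz(p,q,.185); print(w, np.linalg.norm(np.diff(w,axis=0),axis=1)); e=np.diff(w,axis=0); print(np.degrees(np.arctan2(e[:,1],e[:,0])))
c=(w[0]+w[2])/2; print(c)
goto(c[0],c[1],.128,31.5)
E
```

```text
[[ 0.57730689 -0.32835679  0.185     ]
 [ 0.5877148  -0.34571308  0.185     ]
 [ 0.57150237 -0.3566683   0.185     ]] [0.02023772 0.0195668 ]
[ -59.05047261 -145.95194474]
[ 0.57440463 -0.34251254  0.185     ]
t 9.25 pos [ 0.4967 -0.345   0.2807] h 13.31 F [-0.2  1.4 -0.3] w 60.2 | turn -18.19 units [2.25  1.283 5.092]
```

>>> drive_tool --commands "60 0 0 0 -9.4;60 0 0 0 -9.4;60 0.75 0.42 0.3 0;60 0.75 0.42 0.3 0;60 0.7 0.42 0.3 0;60 0 0 0 0;60 0 0 0.8 0;60 0 0 0.8 0"

```text
time: 10.25
tool_pos: [0.5725, -0.3423, 0.2065]
tool_rot: [0.001, 0.961, 0.277, 0.0]
contact_force: [0.6, -0.2, -1.1]
gripper_width: 0.702
```

```bash
python3 - <<'E'
from h import *
goto(.573,-.3425,.128,32)
E
```

```text
t 10.25 pos [ 0.5725 -0.3423  0.2065] h 32.12 F [ 0.6 -0.2 -1.1] w 59.9 | turn 0.12 units [0.01  0.016 2.616]
```

>>> drive_tool --commands "60 0 0 0.9 0;60 0 0 0.9 0;60 0 0 0.7 0;60 0 0 0 0;15 0 0 0 0;15 0 0 0 0;15 0 0 0 0;15 0 0 0 0"

```text
time: 11.25
tool_pos: [0.5732, -0.3431, 0.1323]
tool_rot: [0.001, 0.961, 0.276, 0.001]
contact_force: [0.4, -0.1, 4.3]
gripper_width: 0.252
```

```bash
python3 - <<'E'
from h import *
goto(.573,-.3425,.128,32)
E
```

```text
t 11.25 pos [ 0.5732 -0.3431  0.1323] h 32.08 F [ 0.4 -0.1  4.3] w 21.5 | turn 0.08 units [ 0.006 -0.02   0.142]
```

>>> drive_tool --commands "15 0 0 -0.4 0;15 0 0 -0.6 0;15 0 0 -0.8 0;15 0 0 -0.8 0;15 0 0 -0.8 0;15 0 0 -0.8 0;15 0 0 0 0;15 0 0 0 0"

```text
time: 12.25
tool_pos: [0.5722, -0.3425, 0.2563]
tool_rot: [-0.0, 0.961, 0.276, -0.0]
contact_force: [0.2, 0.7, -0.9]
gripper_width: 0.249
```

```bash
python3 - <<'E'
from h import *
goto(.5784,.0887,.252,32)
p,im=snap('scene','s1'); 
s=manip.state(); c=proj(p,[np.array(s['tool_pos'])-[0,0,.03]])[0].astype(int); print(c)
x0,y0=c[0]-50,c[1]-60
cv2.imwrite('pics/s1c.png',cv2.resize(im[y0:y0+150,x0:x0+130,::-1],None,fx=4,fy=4,interpolation=cv2.INTER_CUBIC)); print(x0,y0)
E
```

```text
t 12.25 pos [ 0.5722 -0.3425  0.2563] h 32.08 F [ 0.2  0.7 -0.9] w 21.3 | turn 0.08 units [  7.791 -12.08    0.142]
[196 126]
146 66
```

View pics/s1c.png

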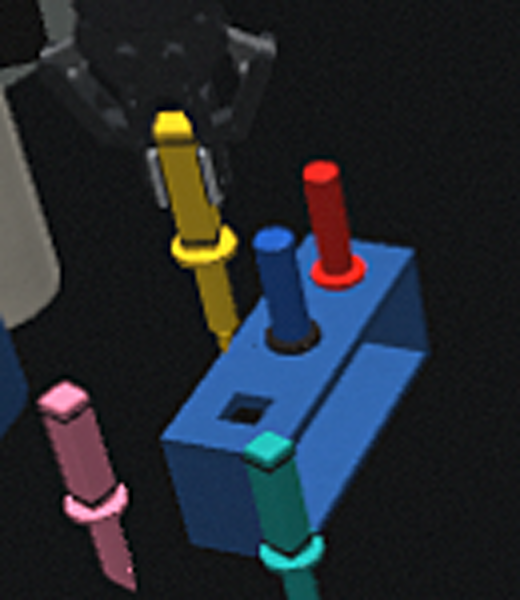

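The blade tip, at crop (228,345), looks narrower than the shaft. From this camera at about 48° that means the blade lies along the gripper's x axis (heading 32°). I'll carry it over the slot at heading 41.7°.

>>> drive_tool --commands "15 0 0 0 -9.6;15 0.6 -0.6 0 0;15 0.9 -1 0 0;15 0.9 -1 0 0;15 0.9 -1 0 0;15 0.9 -1 0 0;15 0.9 -1 0 0;15 0.9 -1 0 0"

```text
time: 13.3
tool_pos: [0.5744, -0.0725, 0.2558]
tool_rot: [-0.001, 0.935, 0.355, -0.001]
contact_force: [-0.2, -0.3, 0.0]
gripper_width: 0.251
```

>>> drive_tool --commands "15 0.9 -1 0 0;15 0.9 -1 0 0;15 0.9 -1 0 0;15 0.9 -0.8 0 0;15 0.1 -0.2 0 0;15 0 0 0.5 0;15 0 0 0 0;15 0 0 0 0"

```text
time: 14.3
tool_pos: [0.5782, 0.0874, 0.2412]
tool_rot: [-0.0, 0.935, 0.355, -0.001]
contact_force: [0.5, -0.3, -1.2]
gripper_width: 0.25
```

```bash
python3 - <<'E'
from h import *
goto(.5784,.0887,.252,41.7)
p,im=snap('wrist','w4'); np.save('w4.npy',p,allow_pickle=True)
s=manip.state(); tip=np.array(s['tool_pos'])-[0,0,.107]
print(proj(p,[tip,[.5784,.0887,.07]]))
q,i2=snap('scene','s2'); np.save('s2.npy',q,allow_pickle=True)
c=proj(q,[tip,[.5784,.0887,.07]]); print(c); c=c[0].astype(int)
x0,y0=c[0]-45,c[1]-60
b=cv2.resize(i2[y0:y0+100,x0:x0+90],None,fx=4,fy=4,interpolation=cv2.INTER_CUBIC); print(x0,y0)
a=im[100:400,150:500]
cv2.imwrite('pics/m4.png',np.hstack([a,b[:300]])[:,:,::-1])
E
```

```text
t 14.3 pos [0.5782 0.0874 0.2412] h 41.58 F [ 0.5 -0.3 -1.2] w 21.4 | turn -0.12 units [ 0.034 -0.026 -0.36 ]
[[315.12231731 196.06804168]
 [314.65143267 178.97317839]]
[[354.25054436 215.72881123]
 [354.00024741 235.50806378]]
309 155
```

View pics/m4.png

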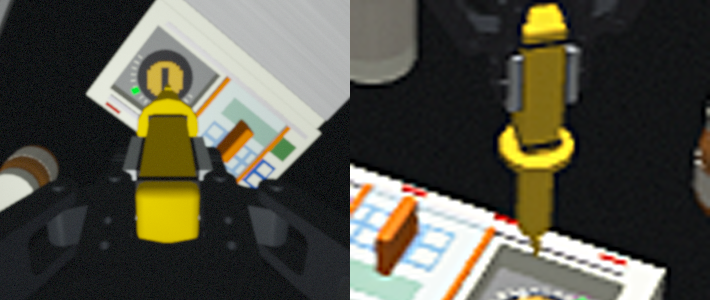

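```bash
python3 - <<'E'
import cv2,numpy as np
a=cv2.imread('pics/w4.png')[145:215,280:355]; b=cv2.imread('pics/s2.png')[190:230,335:375]
cv2.imwrite('pics/m5.png',np.hstack([cv2.resize(a,(600,560),interpolation=cv2.INTER_CUBIC),np.vstack([cv2.resize(b,(160,160),interpolation=cv2.INTER_CUBIC)]*3+[np.zeros((80,160,3),np.uint8)])]))
E
```

```text
(no output)
```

View pics/m5.png

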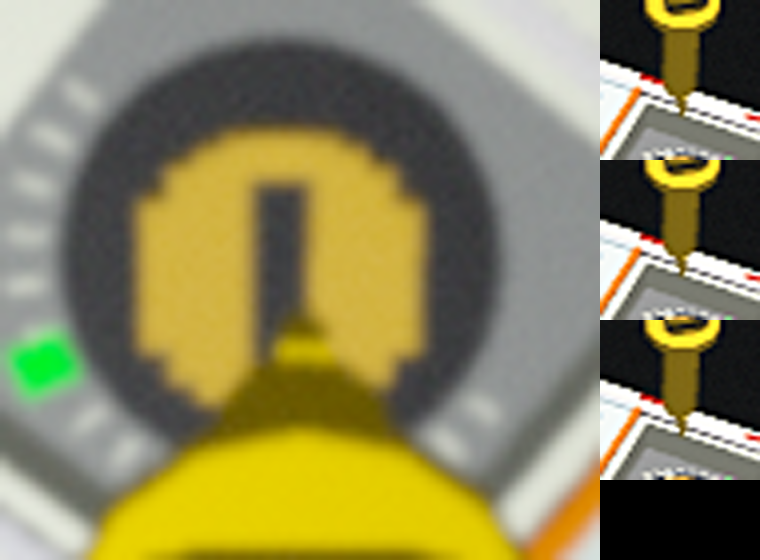

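```bash
python3 - <<'E'
from h import *
p=np.load('w4.npy',allow_pickle=True).item(); q=np.load('s2.npy',allow_pickle=True).item()
s=manip.state(); tcp=np.array(s['tool_pos']); M=Rq(s['tool_rot'])
for z in (.128,.134,.14):
    w=onz(p,[317.6,185.2],z)[0]; print('wrist far corner rel TCP in tool axes mm',z,((M.T@(w-tcp))*1e3).round(2))
    w=onz(q,[355.7,218.2],z)[0]; print('  scene tip rel TCP mm',((M.T@(w-tcp))*1e3).round(2))
w=onz(p,[315.0,178.3],.07)[0]; print('slot rel',((M.T@(w-tcp))*1e3).round(2), w)
print('cam rel',M.T@(p['xyz']-tcp))
E
```

```text
wrist far corner rel TCP in tool axes mm 0.128 [  7.61   2.04 114.01]
  scene tip rel TCP mm [  1.67  -3.06 114.01]
wrist far corner rel TCP in tool axes mm 0.134 [  9.04   2.03 108.01]
  scene tip rel TCP mm [  7.19  -1.43 108.01]
wrist far corner rel TCP in tool axes mm 0.14 [ 10.46   2.02 102.01]
  scene tip rel TCP mm [ 12.71   0.2  102.01]
slot rel [  1.26  -0.61 172.01] [0.57917843 0.08890192 0.07      ]
cam rel [ 0.06847289  0.00179186 -0.14279001]
```

Wrist zoom: the blade is edge-on at crop (301,325-365) and the slot is centred at column 280. The tip is therefore about 2.6 mm off in tool y and 2 mm short in x. I'll correct both and lower it.

>>> drive_tool --commands "15 0.06 -0.087 0 0;15 0 0 0.8 0;15 0 0 0.8 0;15 0 0 0.2 0;15 0 0 0.15 0;15 0 0 0.15 0;15 0 0 0.15 0;15 0 0 0 0"

```text
time: 15.4
tool_pos: [0.578, 0.0915, 0.1742]
tool_rot: [-0.0, 0.935, 0.356, -0.0]
contact_force: [0.2, -0.2, -0.2]
gripper_width: 0.247
```

```bash
python3 - <<'E'
from h import *
goto(.5784,.0887,.168,41.7)
E
```

```text
t 15.4 pos [0.578  0.0915 0.1742] h 41.67 F [ 0.2 -0.2 -0.2] w 21.1 | turn -0.03 units [-0.051  0.079  0.208]
```

>>> drive_tool --commands "15 0 0 0.06 0;15 0 0 0.05 0;15 0 0 0.05 0;15 0 0 0 0;15 0 0 0 5;15 0 0 0 5;15 0 0 0 5;15 0 0 0 0"

```text
time: 16.4
tool_pos: [0.578, 0.0915, 0.1694]
tool_rot: [-0.0, 0.973, 0.231, -0.0]
contact_force: [-0.0, -0.8, -0.8]
gripper_width: 0.248
```

```bash
python3 - <<'E'
from h import *
goto(.5784,.0887,.168,-25); print(manip.state()['ft_torque'])
E
```

```text
t 16.4 pos [0.578  0.0915 0.1694] h 26.74 F [-0.  -0.8 -0.8] w 21.2 | turn 51.74 units [0.053 0.078 0.047]
[-0.13178823  0.08607953  0.0269893 ]
```

>>> drive_tool --commands "15 0 0 0 8;15 0 0 0 8;15 0 0 0 8;15 0 0 0 8;15 0 0 0 8;15 0 0 0 8;15 0 0 0 5;15 0 0 0 0"

```text
time: 17.4
tool_pos: [0.5782, 0.0909, 0.1695]
tool_rot: [0.001, 0.974, -0.227, 0.0]
contact_force: [-0.0, -1.6, -1.8]
gripper_width: 0.253
```

```bash
python3 - <<'E'
from h import *
goto(.5784,.0887,.168,-33); print(manip.state()['ft_torque'])
p,im=snap('wrist','w6'); np.save('w6.npy',p,allow_pickle=True)
c=proj(p,[[.5784,.0887,.07]])[0].astype(int); print(c)
x0,y0=c[0]-55,c[1]-50
a=cv2.resize(im[y0:y0+100,x0:x0+110],None,fx=5,fy=5,interpolation=cv2.INTER_CUBIC)
cv2.imwrite('pics/w6c.png',a[:,:,::-1]); print(x0,y0)
E
```

```text
t 17.4 pos [0.5782 0.0909 0.1695] h -26.2 F [-0.  -1.6 -1.8] w 21.6 | turn 6.8 units [0.046 0.057 0.05 ]
[-0.59292593 -0.07056797  0.00242155]
[318 199]
263 149
```

View pics/w6c.png

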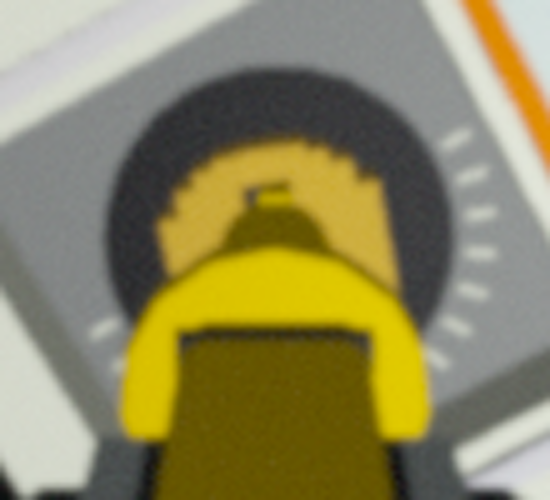

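The blade is seated in the slot at crop (275,195), but the pointer is hidden behind the tool. I'll turn a bit more, back off for the slack, then lift and look.

>>> drive_tool --commands "15 0 0 0 3.5;15 0 0 0 3.3;15 0 0 0 0;15 0 0 0 -5;15 0 0 -0.3 0;15 0 0 -0.6 0;15 0 0 -0.8 0;15 0 0 -0.8 0"

```text
time: 18.45
tool_pos: [0.5784, 0.092, 0.2471]
tool_rot: [-0.001, 0.97, -0.243, 0.001]
contact_force: [-0.1, -0.0, -0.0]
gripper_width: 0.253
```

>>> drive_tool --commands "15 -0.5 0 0 0;15 -0.8 0 0 0;15 -0.8 0 0 0;15 -0.2 0 0 0;15 0 0 0 0;15 0 0 0 0;15 0 0 0 0;15 0 0 0 0"

```text
time: 19.45
tool_pos: [0.5174, 0.1238, 0.2444]
tool_rot: [0.0, 0.97, -0.243, -0.0]
contact_force: [-0.2, 0.2, -0.1]
gripper_width: 0.25
```

```bash
python3 - <<'E'
from h import *
goto(.578,.0912,.1694,-30)
p,im=snap('wrist','w7'); np.save('w7.npy',p,allow_pickle=True)
c=proj(p,[[.5784,.0887,.07]])[0].astype(int); print(c)
dial(im,p,c[0],c[1],r=50)
x0,y0=c[0]-55,c[1]-50
a=cv2.resize(im[y0:y0+100,x0:x0+110],None,fx=5,fy=5,interpolation=cv2.INTER_CUBIC)
cv2.imwrite('pics/w7c.png',a[:,:,::-1]); print(x0,y0)
E
```

```text
t 19.45 pos [0.5174 0.1238 0.2444] h -28.15 F [-0.2  0.2 -0.1] w 21.3 | turn 1.85 units [ 2.291 -0.069  2.5  ]
[318 112]
brass hull c [0.5785 0.0885] slot c [0.5786 0.0885] 128 slot heading(mod180) 159.03 trimmer -23.97 | green [0.5458 0.1038] 41 r 0.0362 heading 154.93 mark -28.07
263 62
```

View pics/w7c.png

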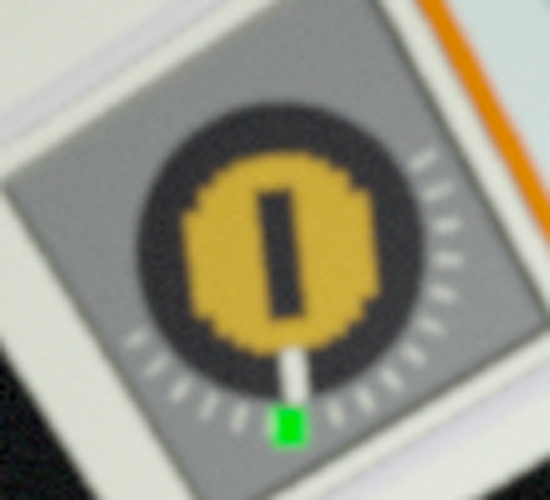

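Trimmer measures -24.0° and the mark -28.1°, so about 4.1° is left. The picture shows the pointer at (293,365) nearly on the green mark at (288,425). I'll reinsert and go on to heading -37°.

```bash
python3 - <<'E'
from h import *
goto(.579,.0909,.1695,-21.5)
E
```

```text
t 19.5 pos [0.5174 0.1238 0.2444] h -28.15 F [-0.9 -0.2 -1. ] w 21.3 | turn -6.65 units [2.313 0.268 2.496]
```

>>> drive_tool --commands "15 0 0.27 0 -6.65;15 0.8 0 0 0;15 0.8 0 0 0;15 0.71 0 0 0;15 0 0 0.8 0;15 0 0 0.8 0;15 0 0 0.25 0;15 0 0 0 0"

```text
time: 20.5
tool_pos: [0.5777, 0.0915, 0.1887]
tool_rot: [0.0, 0.982, -0.186, -0.0]
contact_force: [-0.2, -0.9, 0.5]
gripper_width: 0.25
```

```bash
python3 - <<'E'
from h import *
goto(.579,.0909,.1695,-21.5)
E
```

```text
t 20.5 pos [0.5777 0.0915 0.1887] h -21.48 F [-0.2 -0.9  0.5] w 21.4 | turn 0.02 units [0.048 0.002 0.641]
```

>>> drive_tool --commands "15 0.03 0 0.15 0;15 0 0 0.17 0;15 0 0 0.16 0;15 0 0 0.16 0;15 0 0 0 0;15 0 0 0 5;15 0 0 0 5.3;15 0 0 0 5.3"

```text
time: 21.5
tool_pos: [0.5782, 0.0907, 0.1696]
tool_rot: [0.001, 0.948, -0.319, -0.001]
contact_force: [-1.1, -2.0, -0.8]
gripper_width: 0.248
```

```bash
python3 - <<'E'
from h import *
goto(.579,.0909,.1695,-37)
E
```

```text
t 21.5 pos [0.5782 0.0907 0.1696] h -37.24 F [-1.1 -2.  -0.8] w 21.2 | turn -0.24 units [ 0.017 -0.023  0.004]
```

>>> drive_tool --commands "15 0 0 0 0;15 0 0 0 -7;15 0 0 -0.3 0;15 0 0 -0.6 0;15 0 0 -0.8 0;15 0 0 -0.8 0;15 -0.5 0 0 0;15 -0.8 0 0 0"

```text
time: 22.5
tool_pos: [0.5442, 0.1112, 0.245]
tool_rot: [-0.0, 0.966, -0.26, 0.0]
contact_force: [-0.5, 0.2, -1.2]
gripper_width: 0.254
```

>>> drive_tool --commands "15 -0.8 0 0 0;15 -0.2 0 0 0;15 0 0 0 0;15 0 0 0 0;15 0 0 0 0;15 0 0 0 0;15 0 0 0 0;15 0 0 0 0"

```text
time: 23.5
tool_pos: [0.519, 0.1257, 0.2448]
tool_rot: [0.0, 0.966, -0.26, -0.0]
contact_force: [0.8, -0.1, 0.0]
gripper_width: 0.252
```

```bash
python3 - <<'E'
from h import *
goto(.578,.0912,.1694,-30)
p,im=snap('wrist','w8'); np.save('w8.npy',p,allow_pickle=True)
c=proj(p,[[.5784,.0887,.07]])[0].astype(int)
hb=dial(im,p,c[0],c[1],r=50)
for f,pp in (('w7',np.load('w7.npy',allow_pickle=True).item()),('w8',p)):
    g=cv2.imread('pics/'+f+'.png').min(2); ss=[]
    # pointer: bright grey pixels at 21..28 mm radius on the disc plane
    yy,xx=np.mgrid[60:190,250:390]; w=onz(pp,np.c_[xx.ravel(),yy.ravel()],.061)[:,:2]-onz(pp,proj(pp,[[*hb,.07]]),.07)[0,:2]
    r=np.hypot(*w.T); v=g[60:190,250:390].ravel(); k=(r>.021)&(r<.028)&(v>150)
    m=w[k].mean(0) if k.any() else [0,0]; print(f,k.sum(),'pointer angle',round((np.degrees(np.arctan2(m[1],m[0]))-183+180)%360-180,2))
E
```

```text
t 23.5 pos [0.519  0.1257 0.2448] h -30.08 F [ 0.8 -0.1  0. ] w 21.5 | turn -0.08 units [2.277 0.012 2.512]
brass hull c [0.5785 0.0885] slot c [0.5785 0.0886] 127 slot heading(mod180) 154.28 trimmer -28.72 | green [0.5461 0.1036] 38 r 0.0358 heading 155.06 mark -27.94
w7 33 pointer angle -24.65
w8 28 pointer angle -29.26
```

>>> drive_tool --commands "15 0 0 -0.4 -10.4;15 0 0 0 -10.4;15 0 0 0 -10.4;15 0 0 0 -10.4;15 0 0 0 -10.4;15 0 0 0 -10.2;15 0 0 0 0;15 0 0 0 0"

```text
time: 24.55
tool_pos: [0.519, 0.1257, 0.2568]
tool_rot: [0.0, 0.961, 0.275, 0.0]
contact_force: [-1.2, 0.1, 0.2]
gripper_width: 0.253
```

```bash
python3 - <<'E'
from h import *
goto(.5725,-.3427,.256,32)
p,im=snap('wrist','w9'); np.save('w9.npy',p,allow_pickle=True)
c=proj(p,[[.5784,.0887,.07]])[0].astype(int);print(c)
hb=dial(im,p,c[0],c[1],r=50)
E
```

```text
t 24.55 pos [0.519  0.1257 0.2568] h 31.98 F [-1.2  0.1  0.2] w 21.6 | turn -0.02 units [-6.761 14.188  0.027]
[374 149]
brass hull c [0.5784 0.0888] slot c [0.5779 0.0887] 91 slot heading(mod180) 154.44 trimmer -28.56 | green [0.5459 0.1025] 36 r 0.0353 heading 157.2 mark -25.8
```

```bash
sed -i 's/,\.056)$/,ZG)/; s/^def dial/ZG=.056\ndef dial/' h.py; python3 - <<'E'
import h; from h import *
for z in (.058,.060,.062):
    h.ZG=z; print(z)
    for f in ('w2','w7','w8','w9'):
        p=np.load(f+'.npy',allow_pickle=True).item(); im=cv2.imread(f'pics/{f}.png')[:,:,::-1]
        c=proj(p,[[.5784,.0887,.07]])[0].astype(int); dial(im,p,c[0],c[1],r=45)
E
```

```text
0.058
brass hull c [0.5784 0.0886] slot c [0.5784 0.0888] 106 slot heading(mod180) -138.3 trimmer 38.7 | green [0.546  0.1037] 40 r 0.0358 heading 155.1 mark -27.9
brass hull c [0.5785 0.0885] slot c [0.5786 0.0885] 128 slot heading(mod180) 159.03 trimmer -23.97 | green [0.546  0.1037] 41 r 0.0359 heading 154.92 mark -28.08
brass hull c [0.5785 0.0885] slot c [0.5785 0.0886] 127 slot heading(mod180) 154.28 trimmer -28.72 | green [0.5463 0.1035] 38 r 0.0356 heading 155.05 mark -27.95
brass hull c [0.5784 0.0888] slot c [0.5779 0.0887] 91 slot heading(mod180) 154.44 trimmer -28.56 | green [0.5461 0.1028] 36 r 0.0353 heading 156.58 mark -26.42
0.06
brass hull c [0.5784 0.0886] slot c [0.5784 0.0888] 106 slot heading(mod180) -138.3 trimmer 38.7 | green [0.5464 0.1034] 40 r 0.0353 heading 155.18 mark -27.82
brass hull c [0.5785 0.0885] slot c [0.5786 0.0885] 128 slot heading(mod180) 159.03 trimmer -23.97 | green [0.5462 0.1036] 41 r 0.0357 heading 154.9 mark -28.1
brass hull c [0.5785 0.0885] slot c [0.5785 0.0886] 127 slot heading(mod180) 154.28 trimmer -28.72 | green [0.5465 0.1034] 38 r 0.0354 heading 155.03 mark -27.97
brass hull c [0.5784 0.0888] slot c [0.5779 0.0887] 91 slot heading(mod180) 154.44 trimmer -28.56 | green [0.5463 0.1031] 36 r 0.0352 heading 155.95 mark -27.05
0.062
brass hull c [0.5784 0.0886] slot c [0.5784 0.0888] 106 slot heading(mod180) -138.3 trimmer 38.7 | green [0.5467 0.1032] 40 r 0.0349 heading 155.27 mark -27.73
brass hull c [0.5785 0.0885] slot c [0.5786 0.0885] 128 slot heading(mod180) 159.03 trimmer -23.97 | green [0.5464 0.1035] 41 r 0.0355 heading 154.89 mark -28.11
brass hull c [0.5785 0.0885] slot c [0.5785 0.0886] 127 slot heading(mod180) 154.28 trimmer -28.72 | green [0.5467 0.1033] 38 r 0.0351 heading 155.02 mark -27.98
brass hull c [0.5784 0.0888] slot c [0.5779 0.0887] 91 slot heading(mod180) 154.44 trimmer -28.56 | green [0.5465 0.1035] 36 r 0.0352 heading 155.32 mark -27.68
```

Trimmer -28.6° against mark -28.0° over several views, so that step is done. Taking the tool back to its hole.

>>> drive_tool --commands "15 -0.4 0.9 0 0;15 -0.45 1 0 0;15 -0.5 1 0 0;15 -0.5 1 0 0;15 -0.5 1 0 0;15 -0.5 1 0 0;15 -0.5 1 0 0;15 -0.5 1 0 0"

```text
time: 25.6
tool_pos: [0.5472, -0.1375, 0.2568]
tool_rot: [0.0, 0.961, 0.276, 0.0]
contact_force: [0.3, 0.0, -0.8]
gripper_width: 0.248
```

>>> drive_tool --commands "15 -0.5 1 0 0;15 -0.5 1 0 0;15 -0.5 1 0 0;15 -0.5 1 0 0;15 -0.5 1 0 0;15 -0.5 0.9 0 0;15 -0.4 0.4 0 0;15 0 0 0 0"

```text
time: 26.6
tool_pos: [0.5608, -0.3512, 0.2565]
tool_rot: [-0.0, 0.961, 0.276, -0.0]
contact_force: [-0.4, 0.6, -0.3]
gripper_width: 0.252
```

```bash
python3 - <<'E'
from h import *
goto(.5725,-.3427,.256,32)
E
```

```text
t 26.6 pos [ 0.5608 -0.3512  0.2565] h 32.01 F [-0.4  0.6 -0.3] w 21.5 | turn 0.01 units [ 0.48  -0.035  0.016]
```

>>> drive_tool --commands "15 0.48 -0.035 0 0;15 0 0 0 0;15 0 0 0.6 0;15 0 0 0.6 0;15 0 0 0.4 0;15 0 0 0.4 0;15 0 0 0.3 0;15 0 0 0 0"

```text
time: 27.6
tool_pos: [0.5725, -0.3419, 0.1867]
tool_rot: [-0.001, 0.961, 0.277, -0.0]
contact_force: [-0.1, 0.8, 0.2]
gripper_width: 0.249
```

```bash
python3 - <<'E'
from h import *
goto(.5725,-.3427,.1325,32)
E
```

```text
t 27.6 pos [ 0.5725 -0.3419  0.1867] h 32.11 F [-0.1  0.8  0.2] w 21.3 | turn 0.11 units [-0.014  0.021  1.807]
```

>>> drive_tool --commands "15 0 0.02 0.5 0;15 0 0 0.5 0;15 0 0 0.5 0;15 0 0 0.2 0;15 0 0 0.06 0;15 0 0 0 0;15 0 0 0 0;15 0 0 0 0"

```text
time: 28.6
tool_pos: [0.5735, -0.3428, 0.1356]
tool_rot: [0.0, 0.961, 0.277, 0.0]
contact_force: [0.3, 1.0, -1.2]
gripper_width: 0.25
```

```bash
python3 - <<'E'
from h import *
goto(.5725,-.3427,.1325,32)
E
```

```text
t 28.6 pos [ 0.5735 -0.3428  0.1356] h 32.12 F [ 0.3  1.  -1.2] w 21.3 | turn 0.12 units [-0.027 -0.021  0.104]
```

>>> drive_tool --commands "15 0 0 0.08 0;15 0 0 0 0;30 0 0 0 0;45 0 0 0 0;60 0 0 0 0;60 0 0 0 0;60 0 0 -0.3 0;60 0 0 -0.8 0"

```text
time: 29.6
tool_pos: [0.5725, -0.3421, 0.1647]
tool_rot: [-0.001, 0.961, 0.277, -0.001]
contact_force: [0.0, 0.2, 0.5]
gripper_width: 0.7
```

>>> drive_tool --commands "60 0 0 -1 0;60 0 0 -1 0;60 0 0 -1 0;60 -0.4 -0.3 -0.5 10;60 -0.3 -1 0 9.5;60 0 -1 0 9.5;60 0 -1 0 0;60 0 -1 0 0"

```text
time: 30.6
tool_pos: [0.5287, -0.227, 0.2716]
tool_rot: [0.0, 1.0, 0.027, 0.001]
contact_force: [-0.3, 0.6, -0.2]
gripper_width: 0.703
```

```bash
python3 - <<'E'
from h import *
goto(.583,.003,.2,3)
p,im=snap('scene','s3'); 
x0,y0=150,80
a=cv2.resize(im[y0:y0+150,x0:x0+250],None,fx=3,fy=3,interpolation=cv2.INTER_CUBIC)
cv2.imwrite('pics/s3c.png',a[:,:,::-1])
E
```

```text
t 30.6 pos [ 0.5287 -0.227   0.2716] h 3.1 F [-0.3  0.6 -0.2] w 60.1 | turn 0.1 units [ 2.208 -7.562  2.386]
```

View pics/s3c.png

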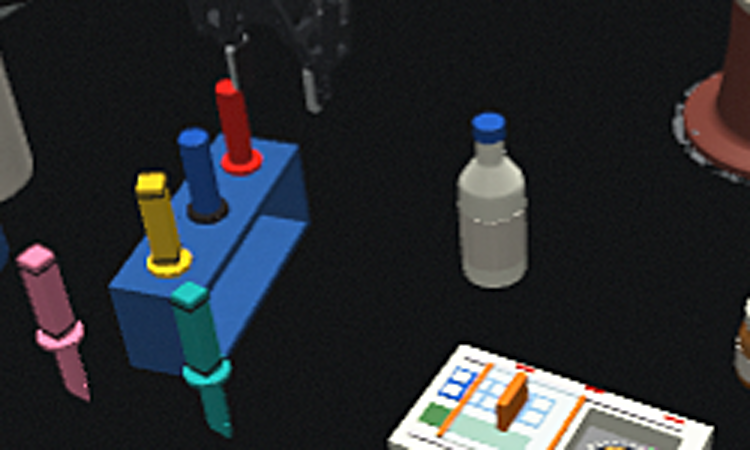

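The yellow tool hangs upright in its own hole at (160,225), and the blue, red and other tools are undisturbed. Now I'll shut the cover.

>>> drive_tool --commands "60 0.3 -1 0.2 0;60 0.3 -1 0.3 0;60 0.3 -1 0.3 0;60 0.3 -1 0.3 0;60 0.3 -1 0.3 0;60 0.3 -1 0.3 0;60 0.3 -1 0.3 0;50 0.1 -0.56 0.3 0"

```text
time: 31.65
tool_pos: [0.5829, 0.0033, 0.2019]
tool_rot: [0.0, 1.0, 0.028, 0.0]
contact_force: [0.1, -0.7, -0.0]
gripper_width: 0.588
```

```bash
python3 - <<'E'
from h import *
goto(.583,.003,.0965,3)
E
```

```text
t 31.65 pos [0.5829 0.0033 0.2019] h 3.19 F [ 0.1 -0.7 -0. ] w 50.2 | turn 0.19 units [0.004 0.009 3.515]
```

>>> drive_tool --commands "50 0 0 0.8 0;50 0 0 0.9 0;50 0 0 0.9 0;50 0 0 0.8 0;50 0 0 0.1 0;5 0 0 0 0;5 0 0 0 0;5 0 0 0 0"

```text
time: 32.65
tool_pos: [0.5834, 0.0025, 0.0985]
tool_rot: [-0.0, 1.0, 0.027, 0.001]
contact_force: [-0.8, 2.1, 3.5]
gripper_width: 0.1
```

>>> drive_tool --commands "5 0 0 0 0;5 0 -0.5 0 0;5 0 -0.6 0 0;5 0 -0.6 0 0;5 0 -0.6 0 0;5 0 -0.5 0 0;5 0 -0.2 0 0;5 0 0 0 0"

```text
time: 33.65
tool_pos: [0.5788, 0.0905, 0.0985]
tool_rot: [0.002, 1.0, 0.028, 0.001]
contact_force: [-0.3, -5.2, 5.6]
gripper_width: 0.101
```

```bash
python3 - <<'E'
from h import *
goto(.583,.092,.0965,3)
E
```

```text
t 33.65 pos [0.5788 0.0905 0.0985] h 3.16 F [-0.3 -5.2  5.6] w 8.6 | turn 0.16 units [ 0.144 -0.043  0.065]
```

>>> drive_tool --commands "5 0 -0.1 0 0;5 0 0 0 0;5 0 0.08 0 0;25 0 0 0 0;40 0 0 0 0;40 0 0 0 0;40 0 0 -0.8 0;40 0 0 -1 0"

```text
time: 34.65
tool_pos: [0.5765, 0.093, 0.1499]
tool_rot: [-0.0, 1.0, 0.027, -0.001]
contact_force: [0.1, 0.6, 0.4]
gripper_width: 0.466
```

>>> drive_tool --commands "60 -0.3 0.3 -1 0;60 -0.5 0.3 -1 0;60 -0.5 0 -1 0;60 -0.3 0 0 0;60 0 0 0 0;60 0 0 0 0;60 0 0 0 0;60 0 0 0 0"

```text
time: 35.65
tool_pos: [0.5305, 0.0721, 0.2398]
tool_rot: [-0.0, 1.0, 0.027, -0.001]
contact_force: [1.6, -0.0, -0.3]
gripper_width: 0.704
```

```bash
python3 - <<'E'
from h import *
goto(.583,.092,.0965,3)
p,im=snap('wrist','w10'); orange(im,p)
c=proj(p,[[.5784,.0887,.07]])[0].astype(int); dial(im,p,c[0],c[1],r=40)
t,it=snap('top','top1')
a=im[max(0,c[1]-100):c[1]+100,c[0]-100:c[0]+200]; b=it[60:285,180:500]
b=cv2.resize(b,None,fx=1.3,fy=1.3)[:290]; a=cv2.resize(a,(384,int(384*a.shape[0]/a.shape[1])))
H=max(a.shape[0],b.shape[0]); f=lambda x:np.vstack([x,np.zeros((H-x.shape[0],x.shape[1],3),np.uint8)])
cv2.imwrite('pics/end.png',np.hstack([f(a),f(b)])[:,:,::-1])
E
```

```text
t 35.65 pos [0.5305 0.0721 0.2398] h 3.12 F [ 1.6 -0.  -0.3] w 60.1 | turn 0.12 units [ 1.784 -0.57   4.778]
or [253  88   8  92 347] z.0865 [0.5788 0.1303] z.1165 [0.581  0.1247] ang 3.02 len 0.085
or [343  88   5  92 234] z.0865 [0.5865 0.0476] z.1165 [0.5879 0.0503] ang 3.13 len 0.0849
or [294 115  12  45 456] z.0865 [0.5776 0.0901] z.1165 [0.5799 0.0885] ang 2.97 len 0.0412
or [339 193  15   3  45] z.0865 [0.5229 0.0414] z.1165 [0.5308 0.0447] ang -86.98 len 0.014
or [281 303   4  12  30] z.0865 [0.3876 0.1016] z.1165 [0.4091 0.0989] ang 9.3 len 0.0145Traceback (most recent call last):
  File "<stdin>", line 4, in <module>
  File "h.py", line 41, in dial
    g,ga,gc,_=cen((H>45)&(H<75)&(S>150)&(V>100),ZG)
              ~~~^^^^^^^^^^^^^^^^^^^^^^^^^^^^^^^^^^
  File "h.py", line 40, in cen
    i=1+np.argmax(st[1:,4]); return onz(p,c[i],z)[0,:2],st[i,4],c[i],l==i
        ~~~~~~~~~^^^^^^^^^^
    return _wrapfunc(a, 'argmax', axis=axis, out=out, **kwds)
    return bound(*args, **kwds)
ValueError: attempt to get argmax of an empty sequence
```

```bash
python3 - <<'E'
from h import *
p,im=snap('scene','s4'); a=cv2.imread('pics/scene0.png')[:,:,::-1]
d=cv2.absdiff(cv2.GaussianBlur(im,(3,3),0),cv2.GaussianBlur(np.ascontiguousarray(a),(3,3),0)).max(2)
for n,(x0,y0,x1,y1) in dict(driver=(215,100,240,140),nut=(205,120,225,160),yellow=(192,135,216,175),flask=(298,113,330,178),jar=(394,174,425,212),cup=(274,244,316,300)).items():
    r=d[y0:y1,x0:x1]; print(n,'max diff',r.max(),'changed px',(r>50).sum())
goto(.53,.07,.24,3)
E
```

```text
driver max diff 3 changed px 0
nut max diff 70 changed px 13
yellow max diff 85 changed px 53
flask max diff 22 changed px 0
jar max diff 3 changed px 0
cup max diff 1 changed px 0
t 35.75 pos [0.5305 0.0721 0.2402] h 3.12 F [-0.   0.3  0.4] w 60.1 | turn 0.12 units [-0.021  0.07   0.008]
```

```bash
python3 -c "
from plant import manip
print(manip.job_done())"
```

```text
the job is handed in; nothing more can be done
None
```

The job is done and handed in, at about 36 s on the robot's clock, with the arm clear and touching nothing. I opened the cover to its stop and turned the trimmer with the yellow tool in two passes. I then hung the tool back in its own hole, let go and pushed the cover shut to its stop.

- **Trimmer:** before the tool went back, the slot read about -28.6° against about -28.0° for the green mark. A rougher reading of the pointer itself gave -29.3°, roughly 1° past the mark. One oblique view put the mark at -25.8°. That view agreed with the others once I took the mark to lie about 60 mm above the bench rather than 56 mm. With the cover shut, the camera could no longer read the pointer (that check failed), so I did not re-measure it at the end.
- **Cover:** its edges moved 88 mm from open to shut, matching the full travel, and it pressed against the stop at both ends.
- **Tool and bystanders:** a picture after release showed the yellow tool upright in its hole. In the start-to-end comparison:
  - The red screwdriver, bottle, jar and cup were unchanged.
  - The nut driver's area differed by 13 pixels, most likely because it overlaps the yellow tool's area, which did change.

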